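# Put each saxophone pad in the key cup it fits

## Robot

A 6-joint arm with a two-finger parallel gripper is mounted at the origin on a cart in front of the work surface, level with it; the furniture and walls round the work are solid. World frame = base frame: x ahead of the robot, y to its left, z up, the work surface at z = 0. Lengths are in m, angles in rad, forces in N, time in s.
With the tool pointing down it reaches from about 0.325 to 1 m from the base axis. Payload 5.1 kg.
Tool frame: the origin (TCP) lies midway between the tips of the shut fingers; the grasp point (between the pads) lies 19 mm behind it; z points along the fingers, y is the line along which they close (so a half turn about z gives the same grasp; the last joint's range is limited). The gripper opens to 85 mm and grips with 20 to 120 N. Pads are 22 mm wide; open, the fingers measure 114 mm over their backs; the gripper's body (76 mm by 85 mm) begins 54 mm behind the grasp point. The pads swing forward as they close: fully open they stand 13 mm farther back than shut.
Start: joints at [1.224, 0.124, 1.65, -0, 1.367, -0.083], TCP at [0.17, 0.627, 0.231] pointing down, gripper open.
Joint ranges: [-2.61, 2.61], [-1.02, 2.33], [0.03, 2.71], [-1.35, 4.49], [0.32, 2.68], [-2.91, 2.91]. Speed limits (rad/s): [2.57, 2.57, 3.14, 3.14, 3.14, 3.14].

## Interface

Orientations are given as a unit quaternion [x, y, z, w].
In Python, from plant import read_state, snapshot, camera_params, close_job gives the robot as it stands.
- The arm moves only by the shell command python3 -m pendant 'ROWS' [OPENING]. ROWS is a JSON object with one list for each field, all of the same length, 1 to 12, a row being the entries at one place: tx, ty, tz (the shift in shares of the most that a row can go, 1 being 50 mm), drx, dry, drz (a rotation vector in units of 0.05 rad); each row shifts and turns the commanded pose from where the row before left it, along the tool's axes as they then stand; what a row does not reach is not made up. A row lasts 1/10 s, in which the tool goes at most 0.05 m and 0.15 rad, less where a joint would pass 70% of its speed; a pose out of reach is approached as far as the arm can. OPENING is the finger opening in m, set as the command begins (- or left out keeps the last). The fingers move at their own pace and stop on an object; the grip force is fixed at half the most. Time passes only in rows, so rows that do not move let the fingers close. It prints the time, the measured TCP pose, the force, the opening and the grip force at its end. Input that does not fit is refused with a message, and nothing moves.
- read_state(): the state, without advancing time (a new reading comes with each control period).
- snapshot(name): name is "scene" or "top"; returns (picture, depth): 400x640x3 uint8, red, green, blue; 400x640 float32, m along the optical axis (not along the pixel's ray), 0 where there is no reading.
- camera_params(name): a dict with "fx", "fy", "cx", "cy" (pixels), "k1" (the pictures are not rectified: a ray, as slopes to the right and down, at radius r is drawn at 1 + k1 r^2 times it, then the intrinsics apply), "world_to_cam" (4x4, takes a point from world to camera coordinates). Camera axes: x right, y down, z forward; pixel columns grow to the right and rows downward; lengths in m; the calibration is good to about 2 mm. A picture is of the moment at which its call begins. camera_params takes no time and is no camera call.
- close_job(): hands the job in; it is judged then, once.
The state is a dict: "time": time; "q": joint angles; "joint_vel": joint speeds; "joint_torque": joint torques, N m; "position": TCP position; "orientation": TCP orientation; "wrist_force": force on the tool from outside, world axes, zero at the start; "ft_torque": the same for the moment, N m; "opening": finger opening in m; "finger_force": force on a finger pad.
Only numpy, scipy, OpenCV 4.12 (cv2) and the standard library are available. Lean on these libraries where they do the work, as an engineer would, in place of code of your own. Each camera call takes 0.05 s, during which the arm holds its last target. There are 200 camera calls.

## Task

Four saxophone keys lie on their backs and the pads laid out in them are mixed up: every pad is in or on the wrong key's cup. Swap them round so that each pad lies in the cup it was cut for - smallest pad in the smallest cup, and so on up to the largest - flat and right down on the floor of its cup, metal dome upward. All cups are taken, so lay a pad on the cork mat or another clear spot meanwhile, and do not push or tip the glass shellac bowl.

Things in the scene. Friction and masses are not known exactly. Their poses are not given: they have to be found in the camera images.
- pad_a: the smallest of the four saxophone pads: a brown leather disc with a bright metal dome (resonator) in the middle of its top. The leather is 20 mm across and stands from 3 to 8 mm above the pad's underside (the dome to 9.4 mm); below it is a 15 mm wide, 3 mm thick pale felt back. Grip it across the leather. Origin: centre of the underside; z up out of the dome.
- pad_b: the second smallest of the four saxophone pads: a brown leather disc with a bright metal dome (resonator) in the middle of its top. The leather is 31 mm across and stands from 3 to 8 mm above the pad's underside (the dome to 9.4 mm); below it is a 26 mm wide, 3 mm thick pale felt back. Grip it across the leather. Origin: centre of the underside; z up out of the dome.
- pad_c: the second largest of the four saxophone pads: a brown leather disc with a bright metal dome (resonator) in the middle of its top. The leather is 42 mm across and stands from 3 to 8 mm above the pad's underside (the dome to 9.4 mm); below it is a 37 mm wide, 3 mm thick pale felt back. Grip it across the leather. Origin: centre of the underside; z up out of the dome.
- pad_d: the largest of the four saxophone pads: a brown leather disc with a bright metal dome (resonator) in the middle of its top. The leather is 53 mm across and stands from 3 to 8 mm above the pad's underside (the dome to 9.4 mm); below it is a 48 mm wide, 3 mm thick pale felt back. Grip it across the leather. Origin: centre of the underside; z up out of the dome.
- key_a: fixed brass saxophone key on its back, smallest cup open upward. Origin: cup centre, on the bench top. Cup: inside 22 mm, outside 26 mm across, floor 3.5 mm, rim 6 mm above the bench. Arm (round brass touch beyond) along the key's +x to a hinge tube 36 mm long, 32 mm from the origin. No part of the key over 6.5 mm high. pad_a belongs here.
- key_b: fixed brass saxophone key on its back, second smallest cup open upward. Origin: cup centre, on the bench top. Cup: inside 33 mm, outside 37 mm across, floor 3.5 mm, rim 6 mm above the bench. Arm (beyond: round touch with white pearl) along the key's +x to a hinge tube 54 mm long, 38 mm from the origin. No part of the key over 6.5 mm high. pad_b belongs here.
- key_c: fixed brass saxophone key on its back, second largest cup open upward. Origin: cup centre, on the bench top. Cup: inside 44 mm, outside 48 mm across, floor 3.5 mm, rim 6 mm above the bench. Arm (beyond: flat oblong finger plate) along the key's +x to a hinge tube 70 mm long, 43 mm from the origin. No part of the key over 6.5 mm high. pad_c belongs here.
- key_d: fixed brass saxophone key on its back, largest cup open upward. Origin: cup centre, on the bench top. Cup: inside 55 mm, outside 59 mm across, floor 3.5 mm, rim 6 mm above the bench. Two arms (beyond: two small cork-tipped feet) along the key's +x to a hinge tube 82 mm long, 48 mm from the origin. No part of the key over 6.5 mm high. pad_d belongs here.
- cork_mat: square cork mat, 85 x 85 x 2 mm, fixed and empty: a clear spot to lay a pad on meanwhile. Origin: centre of its underside, on the bench top.
- shellac_bowl: loose glass bowl with green shellac and a cork in it, 77 mm across and 60 mm high; a bystander that must stay where it stands. Origin: centre of its underside.

How it is judged:
At the end, for the whole second after the job is handed in: Each of the four pads lies in its own key's cup: its centre within 5.5 mm of the cup's centre, its underside down on the cup's floor (less than 4.7 mm above the bench, where the rim is at 6 mm), dome up and level within 4 degrees, at rest and released (z of pad_a in the frame of key_a between 0.0015 and 0.0047 m and horizontal distance between pad_a and key_a below 0.0055 m and angle between each of pad_a, pad_b, pad_c, pad_d's own z axis and vertical below 0.07 rad and linear speed of each of pad_a, pad_b, pad_c, pad_d below 0.02 m/s and z of pad_b in the frame of key_b between 0.0015 and 0.0047 m and horizontal distance between pad_b and key_b below 0.0055 m and z of pad_c in the frame of key_c between 0.0015 and 0.0047 m and horizontal distance between pad_c and key_c below 0.0055 m and z of pad_d in the frame of key_d between 0.0015 and 0.0047 m and horizontal distance between pad_d and key_d below 0.0055 m); the robot touches nothing.
It fails at once if the glass shellac bowl is pushed more than 15 mm or tipped (distance of shellac_bowl from where it was at the start of the episode above 0.015 m or angle between shellac_bowl's own z axis and vertical above 0.25 rad).
It also fails if it takes over 106 s, if anything falls off the work surface, if the arm or the gripper's body presses on something with over 40 N, if the wrist force passes 120 N, or if a joint passes its speed limit or range.

## Working session

There is one attempt and no reset: what is moved stays moved. The work goes in short steps, Python scripts to look and compute and a shell command to move; the robot and the scene stay as the last step left them, time stands still between calls to the robot, and variables do not carry over. Pictures are saved under pics/ and viewed, at most 14 in all, crops included, and the job is handed in when it is done.

```bash
mkdir -p pics; ls; python3 - <<'E'
from plant import *
import cv2,numpy as np
for n in("top","scene"):
    im,d=snapshot(n); np.savez(f"{n}0.npz",im=im,d=d); cv2.imwrite(f"pics/{n}0.png",im[...,::-1]); print({k:np.round(v,4) for k,v in camera_params(n).items()})
s=read_state(); print(s["time"],s["position"],s["orientation"],s["opening"])
E
```

```text
pics
{'fx': np.float64(418.5227), 'fy': np.float64(418.5227), 'cx': np.float64(318.2219), 'cy': np.float64(199.0939), 'k1': np.float64(-0.0835), 'world_to_cam': array([[ 0.0013, -1.    ,  0.0012, -0.2816],
       [-0.9942, -0.0014, -0.1075,  0.5425],
       [ 0.1075, -0.001 , -0.9942,  0.8846],
       [ 0.    ,  0.    ,  0.    ,  1.    ]])}
{'fx': np.float64(483.1907), 'fy': np.float64(483.1907), 'cx': np.float64(315.5444), 'cy': np.float64(200.1498), 'k1': np.float64(0.0139), 'world_to_cam': array([[-0.8861, -0.4635,  0.0043,  0.3494],
       [-0.3527,  0.6681, -0.6552,  0.4109],
       [ 0.3008, -0.5821, -0.7555,  0.6335],
       [ 0.    ,  0.    ,  0.    ,  1.    ]])}
0.1 [0.16932881 0.62700086 0.23016491] [ 1.31516424e-01  9.91313546e-01 -9.16214505e-04 -2.12310976e-04] 0.08553254370238053
```

View pics/top0.png

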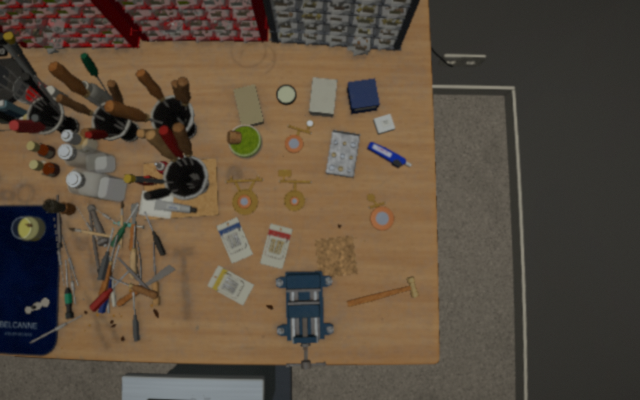

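View pics/scene0.png

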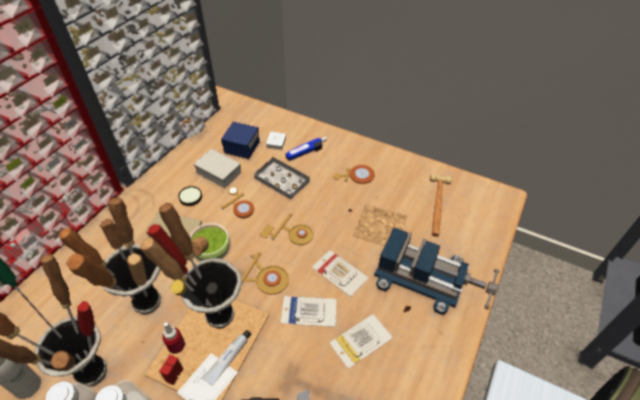

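The top view shows cups at about (245,201), (294,200), (293,143) and (381,217). The cork mat is at (336,256) and the bowl at (244,140). I'll zoom in.

```bash
python3 - <<'E'
import cv2,numpy as np
im=np.load("top0.npz")["im"][...,::-1]
c=im[110:250,220:410]; c=cv2.convertScaleAbs(c,alpha=1.5)
cv2.imwrite("pics/t0c.png",cv2.resize(c,None,fx=4.2,fy=4.2,interpolation=cv2.INTER_CUBIC))
im=np.load("scene0.npz")["im"][...,::-1]
c=im[150:310,180:390]
cv2.imwrite("pics/s0c.png",cv2.resize(c,None,fx=3.7,fy=3.7,interpolation=cv2.INTER_CUBIC))
E
```

```text
(no output)
```

View pics/t0c.png

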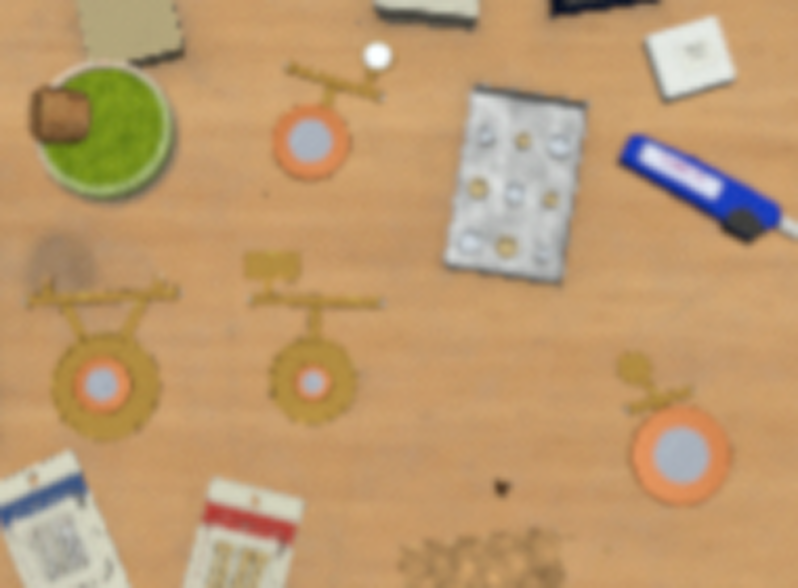

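View pics/s0c.png

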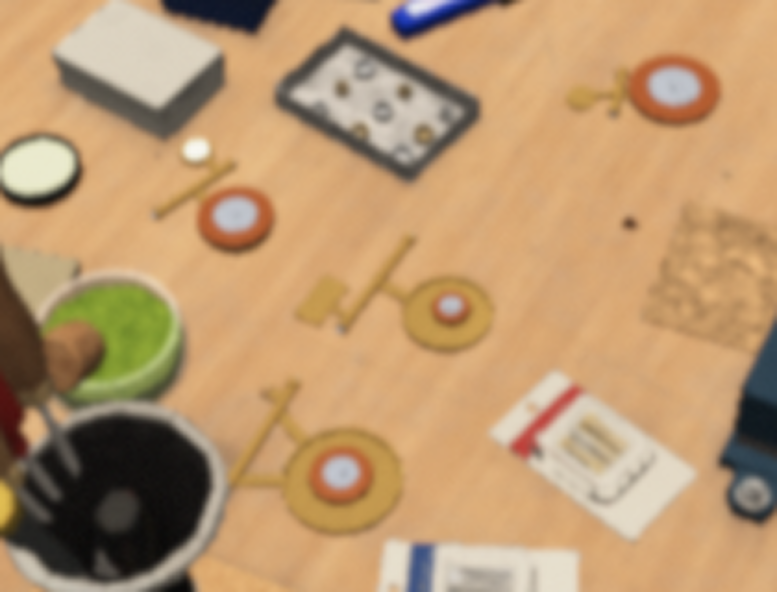

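Contents by size:
- The left cup (key_d) holds pad_b.
- The centre cup (key_c) holds pad_a.
- The top cup (key_b) carries pad_c.
- The right cup (key_a) carries pad_d.

The order will be b to the mat, d to key_d, a to key_a, c to key_c, then b to key_b. Next I'll measure.

```bash
cat > h.py <<'E'
import cv2,numpy as np
from plant import *
def ray(n,uv,z):
    p=camera_params(n); K=np.array([[p["fx"],0,p["cx"]],[0,p["fy"],p["cy"]],[0,0,1]])
    s=cv2.undistortPoints(np.float64(uv).reshape(-1,1,2),K,np.array([p["k1"],0,0,0.]))[:,0]
    T=np.array(p["world_to_cam"]); R,t=T[:3,:3],T[:3,3]; c=-R.T@t
    d=np.c_[s,np.ones(len(s))]@R
    return c+d*((z-c[2])/d[:,2])[:,None]
def blobs(im,lo,hi,box=None,amin=15):
    m=cv2.inRange(cv2.cvtColor(im,cv2.COLOR_RGB2HSV),lo,hi)
    if box is not None:
        k=np.zeros_like(m); u0,u1,v0,v1=box; k[v0:v1,u0:u1]=1; m*=k
    return [c for c in cv2.findContours(m,cv2.RETR_EXTERNAL,cv2.CHAIN_APPROX_NONE)[0] if cv2.contourArea(c)>=amin]
LO,HI=(3,130,90),(13,255,255)
def pads(n,im,z,box=None,amin=15,lo=LO,hi=HI):
    out=[]
    for c in blobs(im,lo,hi,box,amin):
        P=ray(n,c[:,0],z)[:,:2].astype(np.float32)
        (x,y),(a,b),_=cv2.fitEllipse(P) if len(P)>=5 else ((0,0),(0,0),0)
        h=cv2.convexHull(P); M=cv2.moments(h)
        out.append((c[:,0].mean(0).round(1),np.round([M["m10"]/M["m00"],M["m01"]/M["m00"]],4),round(a*1e3,1),round(b*1e3,1)))
    return out
E
python3 - <<'E'
from h import *
im=np.load("top0.npz")["im"]; d=np.load("top0.npz")["d"]
hsv=cv2.cvtColor(im,cv2.COLOR_RGB2HSV)
for u,v in[(245,193),(236,201),(294,210),(285,143),(381,207),(245,195),(265,210),(340,200),(336,256),(245,185)]: print((u,v),hsv[v,u])
for z in(.0115,.014):
  for p in pads("top",im,z,(225,410,120,240)): print(z,*p)
si=np.load("scene0.npz")["im"]
for p in pads("scene",si,.0128,(220,390,155,300)): print("scene",*p)
# height map
p=camera_params("top"); v,u=np.mgrid[0:400:4,0:640:4]; P=ray("top",np.c_[u.ravel(),v.ravel()],0.)
T=np.array(p["world_to_cam"]); c=-T[:3,:3].T@T[:3,3]; dd=d[v.ravel(),u.ravel()]
dir=(P-c); dir/= (dir@T[2,:3])[:,None]; W=c+dir*dd[:,None]; W=W[dd>0]
for x0 in np.arange(.2,1.,.1):
    print(round(x0,1),[ (lambda k: round(float(W[k,2].max())*100) if k.any() else -1)((abs(W[:,0]-x0-.05)<.05)&(abs(W[:,1]-y0-.05)<.05)) for y0 in np.arange(-.6,.5,.1)])
E
```

```text
(245, 193) [ 19 161 117]
(236, 201) [ 19 165 116]
(294, 210) [ 19 148 119]
(285, 143) [ 13 156 136]
(381, 207) [ 12 152 138]
(245, 195) [ 14 164 129]
(265, 210) [ 16 116 134]
(340, 200) [ 16 125 131]
(336, 256) [ 17 126 127]
(245, 185) [ 15 110 125]
0.0115 [381.7 218.2] [ 0.5026 -0.4219] 50.0 51.0
0.0115 [243.8 201.3] [ 0.5396 -0.1149] 25.3 26.3
0.0115 [293.5 143.5] [ 0.6715 -0.2248] 38.7 39.4
0.014 [381.7 218.2] [ 0.5024 -0.4215] 49.9 50.9
0.014 [243.8 201.3] [ 0.5394 -0.1153] 25.3 26.2
0.014 [293.5 143.5] [ 0.6709 -0.2249] 38.6 39.3
scene [271.7 277.9] [ 0.5403 -0.1123] 27.6 28.9
scene [243.2 208.4] [ 0.6728 -0.2233] 40.2 42.8
scene [361.6 173.6] [ 0.5042 -0.4207] 51.3 55.0
0.2 [0, 0, 2, 6, 2, 0, 0, 2, 2, 2, 1]
0.3 [0, 2, 2, 6, 2, 1, 5, 6, 2, 1, 1]
0.4 [0, 2, 1, 1, 2, 2, 2, 6, 4, 7, 5]
0.5 [0, 2, 1, 1, 1, 11, 22, 17, 17, 8, 1]
0.6 [0, 2, 2, 1, 6, 24, 24, 23, 24, 19, 0]
0.7 [0, 5, 5, 3, 4, 20, 22, 25, 34, 21, 9]
0.8 [0, 19, 5, 3, 1, 0, 0, 0, 10, 12, 7]
0.9 [0, 21, 20, 20, 19, 17, 19, 21, 21, 22, 14]
```

```bash
python3 - <<'E'
from h import *
im=np.load("top0.npz")["im"]; d=np.load("top0.npz")["d"]; si=np.load("scene0.npz")["im"]
for p in pads("top",im,.0115,(284,304,190,210),4,(0,100,80),(15,255,255)): print("a",*p)
for p in pads("scene",si,.0115,(290,315,225,245),4,(0,100,80),(14,255,255)): print("a sc",*p)
# domes: low saturation
for p in pads("top",im,.0129,(230,400,125,230),4,(0,0,80),(180,75,255)): print("dome",*p)
for b in((225,262,188,218),(275,312,188,215)):
  for p in pads("top",im,.006,b,50,(17,135,70),(25,255,255)): print("cup",*p)
for b in((250,292,263,295),(285,316,222,246)):
  for p in pads("scene",si,.006,b,50,(17,135,70),(25,255,255)): print("cup sc",*p)
print(ray("top",[[336,256],[244,140]],[0,.0][0]).round(3))
p=camera_params("top"); v,u=np.mgrid[0:400:2,0:640:2]; P=ray("top",np.c_[u.ravel(),v.ravel()],0.)
T=np.array(p["world_to_cam"]); c=-T[:3,:3].T@T[:3,3]; dd=d[v.ravel(),u.ravel()]
dir=(P-c); dir/= (dir@T[2,:3])[:,None]; W=(c+dir*dd[:,None])[dd>0]
for k in((.54,-.115),(.543,-.225),(.672,-.225),(.503,-.421)):
    H=W[W[:,2]>.07]; r=np.hypot(*(H[:,:2]-k).T); i=np.argsort(r)[:3]; print(k,H[i].round(3).tolist(),r[i].round(3))
E
```

```text
a [294.  200.5] [ 0.5416 -0.2269] 16.6 18.4
a sc [301.4 232.8] [ 0.5423 -0.2247] 17.8 18.9
dome [279.3 227.3] [ 0.4826 -0.1916] 10.2 54.7
dome [235.7 224.6] [ 0.4893 -0.0969] 22.0 30.5
dome [381.9 218. ] [ 0.5028 -0.4223] 27.2 27.9
dome [294.2 200.7] [ 0.5409 -0.2273] 8.7 9.5
dome [243.8 201. ] [ 0.5401 -0.1149] 14.6 16.2
dome [382. 148.] [ 0.6589 -0.4233] 16.4 78.4
dome [293.5 143.1] [ 0.6716 -0.2248] 21.2 21.5
dome [342.4 151.7] [ 0.6487 -0.3353] 74.2 116.4
dome [384.4 127.9] [ 0.707  -0.4304] 18.4 50.3
dome [245.5 126.7] [ 0.7065 -0.1153] 40.1 59.7
cup [244.3 200.4] [ 0.5414 -0.1152] 56.7 59.3
cup [294.  199.5] [ 0.5443 -0.2266] 44.9 48.5
cup sc [266.5 275.9] [ 0.5488 -0.1143] 53.4 77.0
cup sc [298.5 233.4] [ 0.5475 -0.2249] 44.3 53.6
[[ 0.419 -0.321  0.   ]
 [ 0.683 -0.11   0.   ]]
(0.54, -0.115) [[0.565, -0.055, 0.108], [0.557, -0.051, 0.108], [0.569, -0.055, 0.108]] [0.065 0.066 0.067]
(0.543, -0.225) [[0.565, -0.055, 0.108], [0.569, -0.055, 0.108], [0.573, -0.055, 0.109]] [0.172 0.172 0.173]
(0.672, -0.225) [[0.647, -0.044, 0.226], [0.643, -0.044, 0.215], [0.644, -0.044, 0.225]] [0.183 0.183 0.183]
(0.503, -0.421) [[0.565, -0.055, 0.108], [0.569, -0.055, 0.108], [0.573, -0.055, 0.109]] [0.372 0.372 0.373]
```

The manual's scale: shifts go in shares of 50 mm and turns go in units of 0.05 rad. Converting my numbers, -0.01 m is -0.2, 0.145 rad is 2.9.

```bash
python3 -m pendant '{"tx":[0,0,0,0,0,0,0,0,0],"ty":[0,0,0,0,0,0,0,0,0],"tz":[-0.2,-0.2,-0.2,-0.2,-0.2,0,0,0,0],"drx":[0,0,0,0,0,0,0,0,0],"dry":[0,0,0,0,0,0,0,0,0],"drz":[2.9,2.9,2.9,2.9,2.9,2.9,2.9,2.9,2.94]}' 0.06
```

```text
time: 1.0
position: [0.1694, 0.6272, 0.2806]
orientation: [0.709, 0.705, -0.001, 0.0]
wrist_force: [-0.6, 0.3, 0.6]
opening: 0.0599
finger_force: 0.0
```

```bash
python3 -m pendant '{"tx":[-0.82,-0.82,-0.82,-0.82,-0.82,-0.82,-0.82,-0.82,-0.82],"ty":[0.28,0.28,0.28,0.28,0.28,0.28,0.28,0.28,0.28],"tz":[0,0,0,0,0,0,0,0,0],"drx":[0,0,0,0,0,0,0,0,0],"dry":[0,0,0,0,0,0,0,0,0],"drz":[0,0,0,0,0,0,0,0,0]}' 
python3 -m pendant '{"tx":[-0.82,-0.82,-0.82,-0.82,-0.82,-0.82,-0.82,-0.82,-0.82,0],"ty":[0.28,0.28,0.28,0.28,0.28,0.28,0.28,0.28,0.28,0],"tz":[0,0,0,0,0,0,0,0,0,0],"drx":[0,0,0,0,0,0,0,0,0,0],"dry":[0,0,0,0,0,0,0,0,0,0],"drz":[0,0,0,0,0,0,0,0,0,0]}'
```

```text
time: 1.9
position: [0.2954, 0.2568, 0.2809]
orientation: [0.707, 0.707, -0.0, 0.0]
wrist_force: [1.5, -0.4, -0.2]
opening: 0.0603
finger_force: 0.0
time: 2.9
position: [0.4218, -0.1142, 0.2805]
orientation: [0.709, 0.705, -0.001, -0.0]
wrist_force: [-0.3, 0.2, -0.9]
opening: 0.06
finger_force: 0.0
```

```bash
python3 -m pendant '{"tx":[0,0,0,0,0,0,0,0,0,0,0,0],"ty":[0.8,0.8,0.76,0,0,0,0,0,0,0,0,0],"tz":[0,0,0,0.8,0.8,0.8,0.8,0.8,0.6,0.4,0.26,0],"drx":[0,0,0,0,0,0,0,0,0,0,0,0],"dry":[0,0,0,0,0,0,0,0,0,0,0,0],"drz":[0,0,0,0,0,0,0,0,0,0,0,0]}' 0.046
python3 -c "
from plant import *;print(read_state()['position'],read_state()['wrist_force'])"
```

```text
time: 4.1
position: [0.5378, -0.1095, 0.0163]
orientation: [0.707, 0.707, -0.001, -0.002]
wrist_force: [-0.0, -1.4, -0.5]
opening: 0.0462
finger_force: 0.0
[ 0.53778795 -0.10948075  0.01625013] [-0.02604167 -1.35328305 -0.45329913]
```

```bash
python3 -m pendant '{"tx":[0,0],"ty":[0,0],"tz":[0,0],"drx":[0,0],"dry":[0,0],"drz":[0,0]}'
```

```text
time: 4.3
position: [0.5408, -0.1108, 0.02]
orientation: [0.707, 0.707, 0.001, 0.001]
wrist_force: [0.6, 0.8, 0.0]
opening: 0.0458
finger_force: 0.0
```

```bash
cat > rd.py <<'E'
from plant import *; import numpy as np
s=read_state(); print(np.round(s["position"],4),np.round(s["q"],4))
E
for i in 1 2 3 4; do python3 -m pendant '{"tx":[0],"ty":[0],"tz":[0],"drx":[0],"dry":[0],"drz":[0]}' | grep -E 'pos'; python3 rd.py; done
```

```text
position: [0.5407, -0.1108, 0.02]
[ 0.5407 -0.1108  0.02  ] [-0.2994  0.1381  2.0217  0.      0.9789 -0.2994]
position: [0.5403, -0.1107, 0.0195]
[ 0.5403 -0.1107  0.0195] [-0.2995  0.1385  2.0222  0.      0.9789 -0.2995]
position: [0.5399, -0.1106, 0.019]
[ 0.5399 -0.1106  0.019 ] [-0.2995  0.139   2.0227 -0.      0.9788 -0.2995]
position: [0.5396, -0.1106, 0.0186]
[ 0.5396 -0.1106  0.0186] [-0.2996  0.1394  2.023   0.      0.9788 -0.2995]
```

In the tool's units: 0.006 m is 0.12, 0.005 m is 0.1.

```bash
python3 -m pendant '{"tx":[-0.07,0,0,0,0],"ty":[0,0.02,0,0,0],"tz":[0.1,0.12,0,0,0],"drx":[0,0,0,0,0],"dry":[0,0,0,0,0],"drz":[0,0,0,0,0]}'; python3 -m pendant '{"tx":[0,0,0,0,0,0],"ty":[0,0,0,0,0,0],"tz":[0,0,0,0,0,0],"drx":[0,0,0,0,0,0],"dry":[0,0,0,0,0,0],"drz":[0,0,0,0,0,0]}' 0.02
```

```text
time: 5.2
position: [0.5405, -0.114, 0.0072]
orientation: [0.707, 0.707, -0.0, -0.0]
wrist_force: [0.7, -0.1, -0.1]
opening: 0.0459
finger_force: 0.0
time: 5.8
position: [0.541, -0.1141, 0.008]
orientation: [0.707, 0.707, 0.0, 0.0]
wrist_force: [-0.9, 0.4, 5.2]
opening: 0.0263
finger_force: 59.1
```

```bash
python3 -m pendant '{"tx":[0,0,0,0],"ty":[0,0,0,0],"tz":[-0.4,-0.4,-0.4,0],"drx":[0,0,0,0],"dry":[0,0,0,0],"drz":[0,0,0,0]}'; python3 - <<'E'
from h import *
im,_=snapshot("scene"); c=im[190:310,210:370][...,::-1]
cv2.imwrite("pics/s1.png",cv2.resize(c,None,fx=5,fy=5,interpolation=cv2.INTER_CUBIC))
E
```

```text
time: 6.2
position: [0.5425, -0.1146, 0.0699]
orientation: [0.707, 0.707, 0.001, 0.003]
wrist_force: [0.9, -0.1, 1.1]
opening: 0.0268
finger_force: 59.0
```

View pics/s1.png

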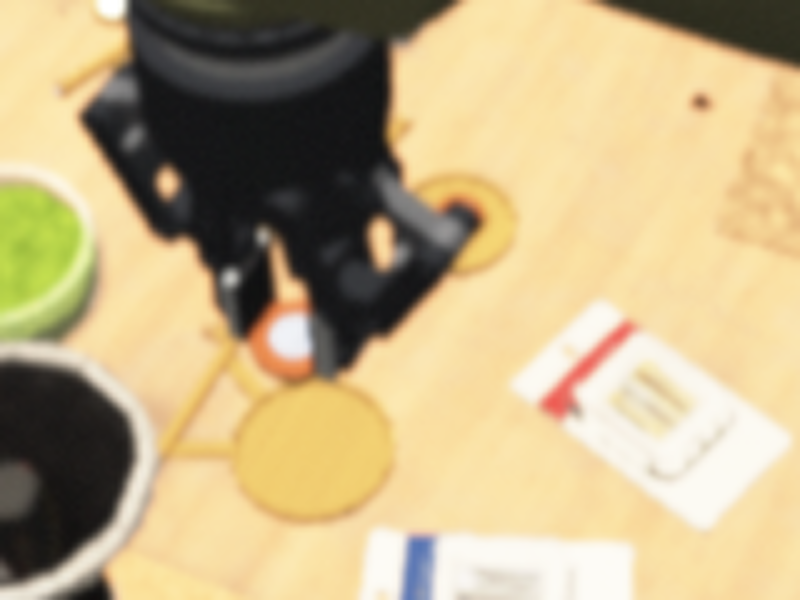

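Pad_b is held and level, and the key_d cup at about crop (315,450) is empty. The opening of 26 mm means the fingers closed on the felt, so the tips sit lower than I modelled. I'll set it on the bench and regrip higher.

In the tool's units: -0.042 m is -0.84, 0.03 m is 0.6.

```bash
python3 -m pendant '{"tx":[-0.84,-0.84,-0.84,-0.84,-0.84,0,0,0,0,0,0],"ty":[-0.04,-0.04,-0.04,-0.04,-0.04,0,0,0,0,0,0],"tz":[0,0,0,0,0,0.6,0.4,0.14,0,0,0],"drx":[0,0,0,0,0,0,0,0,0,0,0],"dry":[0,0,0,0,0,0,0,0,0,0,0],"drz":[0,0,0,0,0,0,0,0,0,0,0]}'; for i in 1 2 3; do python3 -m pendant '{"tx":[0,0,0],"ty":[0,0,0],"tz":[0.02,0.02,0],"drx":[0,0,0],"dry":[0,0,0],"drz":[0,0,0]}' | grep -E "pos|wri"; done
```

```text
time: 7.35
position: [0.5314, -0.3243, 0.0116]
orientation: [0.707, 0.707, 0.0, 0.001]
wrist_force: [0.7, 0.8, -0.4]
opening: 0.0262
finger_force: 59.1
position: [0.5307, -0.324, 0.0087]
wrist_force: [0.4, -0.4, -0.3]
position: [0.5304, -0.3239, 0.0061]
wrist_force: [-0.2, 0.0, -0.6]
position: [0.5306, -0.324, 0.0045]
wrist_force: [-1.2, 0.5, 1.1]
```

```bash
python3 -m pendant '{"tx":[0,0,0,0,0,0],"ty":[0,0,0,0,0,0],"tz":[0,0,0,-0.3,-0.3,0],"drx":[0,0,0,0,0,0],"dry":[0,0,0,0,0,0],"drz":[0,0,0,0,0,0]}' 0.046 | grep -E "time|pos|open"
python3 -m pendant '{"tx":[0,0,0,0,0,0,0,0,0,0,0],"ty":[0,0,0,0,0,0,0,0,0,0,0],"tz":[0,0,0,0,0,0,0,0,0,0,0],"drx":[0,0,0,0,0,0,0,0,0,0,0],"dry":[0,0,0,0,0,0,0,0,0,0,0],"drz":[-2.86,-2.86,-2.86,-2.86,-2.86,-2.86,-2.86,-2.86,-2.86,-2.86,-2.82]}' | grep -E "pos|ori"
python3 -m pendant '{"tx":[0,0,0,0,0],"ty":[0,0,0,0,0],"tz":[0.3,0.23,0,0,0],"drx":[0,0,0,0,0],"dry":[0,0,0,0,0],"drz":[0,0,0,0,0]}'|grep -E "pos|wri"
python3 -m pendant '{"tx":[0,0,0,0,0],"ty":[0,0,0,0,0],"tz":[0,0,0,0,0],"drx":[0,0,0,0,0],"dry":[0,0,0,0,0],"drz":[0,0,0,0,0]}' 0.02
```

```text
time: 8.85
position: [0.5328, -0.3256, 0.0385]
opening: 0.0463
position: [0.5307, -0.3242, 0.0349]
orientation: [-0.003, 1.0, -0.0, 0.0]
position: [0.5306, -0.3241, 0.0078]
wrist_force: [-0.8, 0.7, 1.0]
time: 10.95
position: [0.5307, -0.3242, 0.0082]
orientation: [-0.0, 1.0, -0.0, 0.0]
wrist_force: [0.0, 0.3, 1.5]
opening: 0.0202
finger_force: 0.7
```

```bash
python3 -m pendant '{"tx":[0,0,0,-0.8,-0.8,-0.8,0],"ty":[0,0,0,0,0,0,0],"tz":[-0.6,-1,-1,0,0,0,0],"drx":[0,0,0,0,0,0,0],"dry":[0,0,0,0,0,0,0],"drz":[0,0,0,0,0,0,0]}' 0.046|grep pos; python3 - <<'E'
from h import *
ims=[]
for n,(u,v) in(("top",(335,205)),("scene",(315,210))):
    im,_=snapshot(n); np.savez(f"{n}1.npz",im=im); ims.append(cv2.resize(im[v-50:v+50,u-35:u+35][...,::-1],None,fx=5.5,fy=5.5,interpolation=cv2.INTER_CUBIC))
cv2.imwrite("pics/v2.png",np.hstack(ims))
E
```

```text
position: [0.6539, -0.3233, 0.1371]
```

View pics/v2.png

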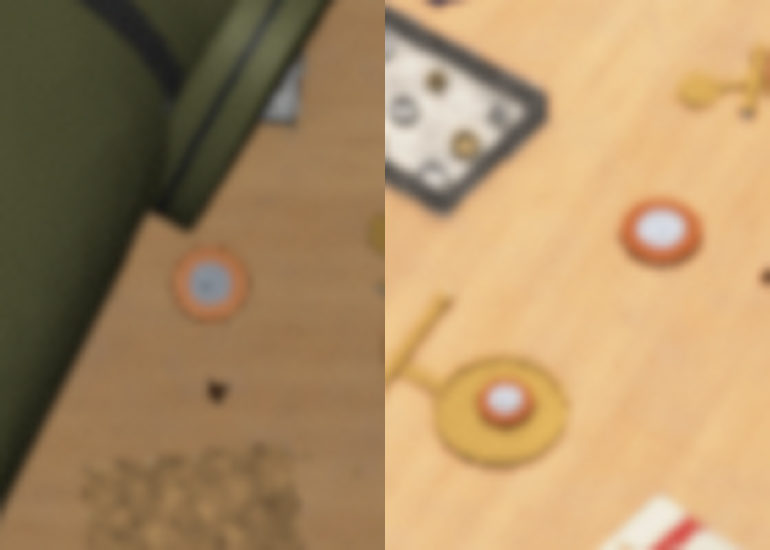

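Pad_b lies flat on the bench at top pixel (338,207) and scene pixel (330,202). My regrip was simply too high, because the bench is lower than the cup floor. I'll measure it.

```bash
python3 - <<'E'
from h import *
for n,b in(("top",(328,350,195,220)),("scene",(318,345,190,215))):
    im=np.load(n+"1.npz")["im"]
    for p in pads(n,im,.008,b,10,(0,130,60),(14,255,255)): print(n,*p)
    for p in pads(n,im,.0092,b,10,(0,0,60),(180,85,255)): print(n,"dome",*p)
E
python3 rd.py
```

```text
top [337.6 206. ] [ 0.5298 -0.3244] 29.8 31.4
top dome [337.6 206.1] [ 0.5292 -0.324 ] 16.2 16.5
scene [329.7 201.7] [ 0.531  -0.3226] 30.5 30.9
scene dome [329.7 201.1] [ 0.5309 -0.3231] 15.9 17.3
[ 0.6507 -0.3236  0.1369] [-5.352e-01  3.551e-01  1.539e+00 -3.000e-04  1.249e+00 -2.107e+00]
```

```bash
python3 -m pendant '{"tx":[0.8,0.8,0.8,0,0,0,0,0,0,0],"ty":[0,0,0,0,0,0,0,0,0,0],"tz":[0.4,0.4,0.4,0.6,0.5,0.24,0.14,0,0,0],"drx":[0,0,0,0,0,0,0,0,0,0],"dry":[0,0,0,0,0,0,0,0,0,0],"drz":[0,0,0,0,0,0,0,0,0,0]}'|grep -E "pos|wri"
python3 -m pendant '{"tx":[0,0,0,0,0],"ty":[0,0,0,0,0],"tz":[0,0,0,0,0],"drx":[0,0,0,0,0],"dry":[0,0,0,0,0],"drz":[0,0,0,0,0]}' 0.02
```

```text
position: [0.5316, -0.3247, 0.0054]
wrist_force: [0.5, 0.3, 0.4]
time: 13.25
position: [0.5314, -0.3246, 0.0055]
orientation: [-0.0, 1.0, -0.001, 0.001]
wrist_force: [-1.4, 0.3, 5.4]
opening: 0.0258
finger_force: 58.7
```

In the tool's units: -0.04 m is -0.8, -0.033 m is -0.66.

```bash
python3 -m pendant '{"tx":[0,0,0,0,0,0.18,0.18,0.18],"ty":[0,0,0,0,0,-0.66,-0.66,-0.64],"tz":[0,0,0,-0.4,-0.8,0,0,0],"drx":[0,0,0,0,0,0,0,0],"dry":[0,0,0,0,0,0,0,0],"drz":[0,0,0,0,0,0,0,0]}' 0.066|grep -E "pos|open"
python3 -m pendant '{"tx":[0,0,0,0,0,0,0,0,0,0],"ty":[0,0,0,0,0,0,0,0,0,0],"tz":[0.6,0.3,0.1,0.08,0,0,0,0,0,0],"drx":[0,0,0,0,0,0,0,0,0,0],"dry":[0,0,0,0,0,0,0,0,0,0],"drz":[0,0,0,0,0,0,0,0,0,0]}'; python3 rd.py
```

```text
position: [0.5034, -0.423, 0.0642]
opening: 0.0659
time: 15.05
position: [0.5036, -0.4221, 0.0101]
orientation: [-0.0, 1.0, -0.0, 0.0]
wrist_force: [0.3, 0.1, -0.1]
opening: 0.0656
finger_force: 0.0
[ 0.5036 -0.4221  0.0101] [-0.7792  0.3564  1.7743  0.      1.0105 -2.3502]
```

In the tool's units: 0.002 m is 0.04.

```bash
python3 -m pendant '{"tx":[0,0,0,0],"ty":[0,0,0,0],"tz":[0.04,0,0,0],"drx":[0,0,0,0],"dry":[0,0,0,0],"drz":[0,0,0,0]}'|grep -E "pos|wri"
python3 -m pendant '{"tx":[0,0,0,0,0],"ty":[0,0,0,0,0],"tz":[0,0,0,0,0],"drx":[0,0,0,0,0],"dry":[0,0,0,0,0],"drz":[0,0,0,0,0]}' 0.04
```

```text
position: [0.5035, -0.422, 0.0077]
wrist_force: [-0.3, -0.9, -1.0]
time: 15.95
position: [0.5039, -0.4224, 0.0087]
orientation: [-0.0, 1.0, -0.0, 0.0]
wrist_force: [-1.0, 0.3, 5.3]
opening: 0.0485
finger_force: 61.3
```

```bash
python3 -m pendant '{"tx":[0,0,0,0],"ty":[0,0,0,0],"tz":[0,0,0,-0.08],"drx":[0,0,0,0],"dry":[0,0,0,0],"drz":[0,0,0,0]}' 0.066|grep -E "pos|open"
python3 -m pendant '{"tx":[0,0,0,0,0,0,0,0,0,0,0],"ty":[0,0,0,0,0,0,0,0,0,0,0],"tz":[0,0,0,0,0,0,0,0,0,0,0.08],"drx":[0,0,0,0,0,0,0,0,0,0,0],"dry":[0,0,0,0,0,0,0,0,0,0,0],"drz":[2.86,2.86,2.86,2.86,2.86,2.86,2.86,2.86,2.86,2.86,2.82]}'| grep -E "pos|ori|open"
python3 -m pendant '{"tx":[0,0,0,0],"ty":[0,0,0,0],"tz":[0,0,0,0],"drx":[0,0,0,0],"dry":[0,0,0,0],"drz":[0,0,0,0]}'|grep -E "pos|wri"
python3 -m pendant '{"tx":[0,0,0,0,0],"ty":[0,0,0,0,0],"tz":[0,0,0,0,0],"drx":[0,0,0,0,0],"dry":[0,0,0,0,0],"drz":[0,0,0,0,0]}' 0.04
```

```text
position: [0.5029, -0.4214, 0.0108]
opening: 0.0662
position: [0.5039, -0.4224, 0.0086]
orientation: [0.709, 0.705, 0.0, 0.001]
opening: 0.0659
position: [0.5036, -0.4221, 0.0081]
wrist_force: [0.1, -0.5, 0.7]
time: 18.35
position: [0.5039, -0.4224, 0.0088]
orientation: [0.707, 0.707, -0.0, 0.001]
wrist_force: [-1.2, 1.1, 5.9]
opening: 0.0487
finger_force: 61.1
```

The manual's scale: shifts go in shares of 50 mm and turns go in units of 0.05 rad. Converting my numbers, -0.03 m is -0.6, -0.01 m is -0.2.

```bash
python3 -m pendant '{"tx":[0,0,0,0],"ty":[0,0,0,0],"tz":[-0.2,-0.6,-0.6,0],"drx":[0,0,0,0],"dry":[0,0,0,0],"drz":[0,0,0,0]}'|grep -E "pos|open|wri"
cat >> h.py <<'E'
def cup(n,im,box,k,lo=(17,135,60),hi=(26,255,255),z=.006):
    m=cv2.inRange(cv2.cvtColor(im,cv2.COLOR_RGB2HSV),lo,hi); q=np.zeros_like(m); u0,u1,v0,v1=box; q[v0:v1,u0:u1]=m[v0:v1,u0:u1]
    q=cv2.resize(q,None,fx=4,fy=4,interpolation=cv2.INTER_LINEAR); q=(q>127).astype(np.uint8)
    K=cv2.getStructuringElement(cv2.MORPH_ELLIPSE,(4*k+1,4*k+1)); q=cv2.morphologyEx(cv2.morphologyEx(q,cv2.MORPH_CLOSE,np.ones((9,9))),cv2.MORPH_OPEN,K)
    c=max(cv2.findContours(q,cv2.RETR_EXTERNAL,cv2.CHAIN_APPROX_NONE)[0],key=cv2.contourArea)[:,0]
    P=ray(n,(c-1.5)/4,z)[:,:2].astype(np.float32); M=cv2.moments(P.reshape(-1,1,2)); (x,y),(a,b),_=cv2.fitEllipse(P)
    return np.round([M["m10"]/M["m00"],M["m01"]/M["m00"],x,y],4),round(a*1e3,1),round(b*1e3,1),c.mean(0).round(0)/4
E
python3 - <<'E'
from h import *
ims={n:snapshot(n)[0] for n in("top","scene")}; np.savez("s2.npz",**ims)
for n,b in(("top",(225,263,185,220)),("scene",(248,296,255,300))): 
  for k in(9,14): print(n,"key_d",*cup(n,ims[n],b,k))
for n,b in(("top",(278,312,184,216)),("scene",(283,320,218,250))):
  for k in(7,12): print(n,"key_c",*cup(n,ims[n],b,k))
print([p for p in pads("top",ims["top"],.008,(328,350,195,220),10,(0,130,60),(14,255,255))])
print([p for p in pads("scene",ims["scene"],.008,(318,345,190,215),10,(0,130,60),(14,255,255))])
a=[cv2.resize(ims["top"][170:250,220:350],None,fx=3,fy=3),cv2.resize(ims["scene"][180:310,220:380][:,:130],None,fx=3,fy=3)]
cv2.imwrite("pics/v3.png",np.vstack(a)[...,::-1])
E
```

```text
position: [0.5061, -0.4245, 0.0836]
wrist_force: [0.6, -0.4, -0.9]
opening: 0.0488
top key_d [ 0.5398 -0.1157  0.5398 -0.1157] 57.5 58.0 [245. 202.]
top key_d [ 0.5398 -0.1157  0.5398 -0.1157] 56.9 57.7 [245. 202.]
scene key_d [ 0.5409 -0.1137  0.5409 -0.1137] 57.1 57.3 [272.25 279.75]
scene key_d [ 0.5408 -0.1136  0.5408 -0.1136] 56.4 57.0 [272.5 280. ]
top key_c [ 0.5595 -0.2279  0.5595 -0.2279] 17.1 24.2 [295.   193.25]Traceback (most recent call last):
  File "<stdin>", line 6, in <module>
  File "h.py", line 27, in cup
    c=max(cv2.findContours(q,cv2.RETR_EXTERNAL,cv2.CHAIN_APPROX_NONE)[0],key=cv2.contourArea)[:,0]
      ~~~^^^^^^^^^^^^^^^^^^^^^^^^^^^^^^^^^^^^^^^^^^^^^^^^^^^^^^^^^^^^^^^^^^^^^^^^^^^^^^^^^^^^
ValueError: max() iterable argument is empty
```

```bash
python3 -m pendant '{"tx":[0.76,0.76,0.76,0.76,0.76,0.76,0.76,0.76,0.048,0,0,0],"ty":[0.092,0.092,0.092,0.092,0.092,0.092,0.092,0.092,0,0,0,0],"tz":[0,0,0,0,0,0,0,0,0.6,0.5,0.14,0],"drx":[0,0,0,0,0,0,0,0,0,0,0,0],"dry":[0,0,0,0,0,0,0,0,0,0,0,0],"drz":[0,0,0,0,0,0,0,0,0,0,0,0]}'|grep -E "time|pos|open"
python3 -m pendant '{"tx":[0,0,0,0,0,0,0,0,0,0],"ty":[0,0,0,0,0,0,0,0,0,0],"tz":[0,0,0,0,0,0,0,0,0,0],"drx":[0,0,0,0,0,0,0,0,0,0],"dry":[0,0,0,0,0,0,0,0,0,0],"drz":[0,0,0,0,0,0,0,0,0,0]}'; python3 rd.py
```

```text
time: 20.05
position: [0.5382, -0.115, 0.0133]
opening: 0.0483
time: 21.05
position: [0.5403, -0.1156, 0.0158]
orientation: [0.707, 0.707, -0.0, -0.0]
wrist_force: [0.1, 0.5, -0.5]
opening: 0.0485
finger_force: 61.9
[ 0.5403 -0.1156  0.0158] [-0.3079  0.1475  2.0196 -0.      0.9746 -0.3079]
```

In the tool's units: 0.002 m is 0.04, 0.0003 m is 0.006.

```bash
python3 -m pendant '{"tx":[0,0,0,0,0,0],"ty":[0.006,0,0,0,0,0],"tz":[0.04,0.04,0.04,0,0,0],"drx":[0,0,0,0,0,0],"dry":[0,0,0,0,0,0],"drz":[0,0,0,0,0,0]}'|grep -E "pos|wri"
python3 -m pendant '{"tx":[0,0,0,0,0,0,0],"ty":[0,0,0,0,0,0,0],"tz":[0.02,0.02,0.02,0,0,0,0],"drx":[0,0,0,0,0,0,0],"dry":[0,0,0,0,0,0,0],"drz":[0,0,0,0,0,0,0]}'|grep -E "pos|wri"
```

```text
position: [0.5407, -0.1156, 0.0099]
wrist_force: [-0.1, -0.0, 0.5]
position: [0.5407, -0.1156, 0.0069]
wrist_force: [0.2, 0.1, 0.3]
```

In the tool's units: 0.0007 m is 0.014.

```bash
python3 -m pendant '{"tx":[0,0,0,0,0],"ty":[0,0,0,0,0],"tz":[0.014,0.014,0,0,0],"drx":[0,0,0,0,0],"dry":[0,0,0,0,0],"drz":[0,0,0,0,0]}'|grep -E "pos|wri"
python3 -m pendant '{"tx":[0,0,0,0,0,0],"ty":[0,0,0,0,0,0],"tz":[0,0,0,-0.4,-0.8,-0.8],"drx":[0,0,0,0,0,0],"dry":[0,0,0,0,0,0],"drz":[0,0,0,0,0,0]}' 0.066|grep -E "pos|open|wri"
```

```text
position: [0.5409, -0.1157, 0.0064]
wrist_force: [-3.4, 0.6, 6.7]
position: [0.5396, -0.1153, 0.1052]
wrist_force: [0.4, 0.1, 0.7]
opening: 0.066
```

```bash
python3 - <<'E'
from h import *
ims={n:snapshot(n)[0] for n in("top","scene")}; np.savez("s3.npz",**ims)
a=[cv2.resize(ims["top"][120:250,220:410],None,fx=3,fy=3,interpolation=cv2.INTER_CUBIC),cv2.resize(ims["scene"][150:310,220:410][-130:],None,fx=3,fy=3,interpolation=cv2.INTER_CUBIC)]
cv2.imwrite("pics/v3.png",cv2.resize(np.vstack(a)[...,::-1],None,fx=.75,fy=.75))
def t(f,*a):
    try: print(*f(*a))
    except Exception as e: print("fail",a[2:])
B={"a":((370,392,205,230),(345,375,162,185)),"c":((278,312,184,216),(283,320,218,250))}
for k,bs in B.items():
  for n,b in zip(("top","scene"),bs):
    print(n,k); t(cup,n,ims[n],b,5 if k=="a" else 7)
for n,b in(("top",(328,350,195,220)),("scene",(318,345,190,215))): t(pads,n,ims[n],.008,b,10,(0,130,60),(14,255,255))
for n,b in(("top",(284,304,190,210)),("scene",(290,315,225,245))): t(pads,n,ims[n],.0115,b,10,(0,130,60),(14,255,255))
E
```

```text
top a
[ 0.5032 -0.4209  0.5032 -0.4209] 24.6 26.3 [381.25 218.25]
scene a
fail ((345, 375, 162, 185), 5)
top c
[ 0.5595 -0.229   0.5595 -0.229 ] 17.0 21.8 [295.5  193.25]
scene c
fail ((283, 320, 218, 250), 7)
(array([337.9, 206. ]), array([ 0.5298, -0.3249]), 30.7, 31.6)
(array([329.8, 202.7]), array([ 0.5303, -0.3221]), 26.9, 28.4)

(array([303.8, 233.4]), array([ 0.5382, -0.2257]), 18.4, 27.7)
```

View pics/v3.png

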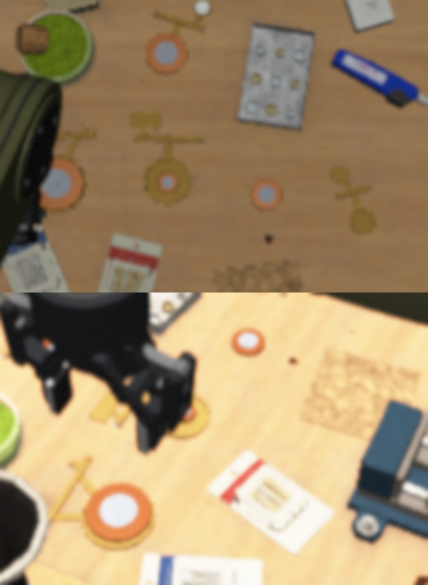

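```bash
python3 - <<'E'
from h import *
d=np.load("s3.npz"); im=d["scene"]
for z in(.0115,.014):
  for p in pads("scene",im,z,(240,300,250,310),50): print(z,*p)
for p in pads("scene",im,.0129,(255,285,265,292),30,(0,0,60),(180,85,255)): print("dome",*p)
for p in pads("top",d["top"],.0115,(225,265,180,222),50): print("top",*p)
for p in pads("top",d["top"],.0129,(235,256,190,212),30,(0,0,60),(180,85,255)): print("dome top",*p)
c=[cv2.resize(d["top"][180:222,225:270],None,fx=8,fy=8,interpolation=cv2.INTER_CUBIC),cv2.resize(im[255:297,250:300],None,fx=8,fy=8,interpolation=cv2.INTER_CUBIC)]
cv2.imwrite("pics/v4.png",np.hstack(c)[...,::-1])
E
```

```text
0.0115 [272.1 277.1] [ 0.5412 -0.1151] 48.9 49.8
0.014 [272.1 277.1] [ 0.5402 -0.1138] 48.7 49.7
dome [272.1 276.4] [ 0.5414 -0.1154] 28.9 29.8
top [247.8 202.3] [ 0.5387 -0.1219] 41.1 45.7
dome top [244.7 201.2] [ 0.5397 -0.1171] 26.8 28.7
```

View pics/v4.png

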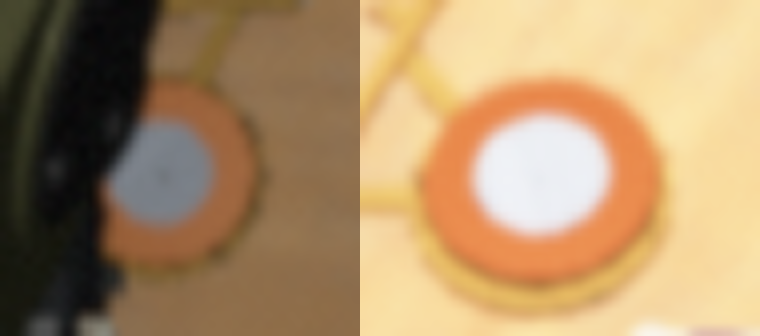

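In the tool's units: -0.04 m is -0.8, 0.0011 m is 0.022.

```bash
python3 -m pendant '{"tx":[-0.8,-0.8,-0.624,0,0,0,0,0,0,0,0,0],"ty":[0.022,0,0,0,0,0,0,0,0,0,0,0],"tz":[0,0,0.6,0.6,0.4,0.24,0.1,0,0,0,0,0],"drx":[0,0,0,0,0,0,0,0,0,0,0,0],"dry":[0,0,0,0,0,0,0,0,0,0,0,0],"drz":[0,0,0,0,0,0,0,0,0,0,0,0]}' 0.036|grep -E "pos|wri|open"
python3 - <<'E'
from h import *
ims={n:snapshot(n)[0] for n in("top","scene")}; np.savez("s4.npz",**ims)
def t(f,*a):
    try: print(*f(*a))
    except Exception as e: print("fail",a[2:])
print("pad d")
for n,b,e in(("top",(225,265,180,222),(230,259,187,215)),("scene",(240,300,250,310),(255,285,265,292))):
  t(pads,n,ims[n],.0115,b,50); t(pads,n,ims[n],.0129,e,30,(0,0,60),(180,85,255))
E
```

```text
position: [0.5422, -0.227, 0.0092]
wrist_force: [0.8, -0.4, -0.4]
opening: 0.0361
pad d
(array([252.1, 203. ]), array([ 0.5362, -0.1324]), 17.6, 34.9)
(array([247.3, 203.5]), array([ 0.5347, -0.1229]), 10.9, 28.1)
(array([272.2, 277.1]), array([ 0.5413, -0.1153]), 49.7, 50.4)
(array([272.2, 276.3]), array([ 0.5414, -0.1158]), 28.8, 29.1)
```

In the tool's units: 0.0045 m is 0.09, -0.004 m is -0.08, -0.143 rad is -2.86.

```bash
python3 -m pendant '{"tx":[0,0,0,0,0],"ty":[0,0,0,0,0],"tz":[0,0,0,0,0],"drx":[0,0,0,0,0],"dry":[0,0,0,0,0],"drz":[0,0,0,0,0]}' 0.008|grep -E "pos|wri|open|for"
python3 -m pendant '{"tx":[0,0,0],"ty":[0,0,0],"tz":[0,0,-0.08],"drx":[0,0,0],"dry":[0,0,0],"drz":[0,0,0]}' 0.036|grep -E "pos|open"
python3 -m pendant '{"tx":[0,0,0,0,0,0,0,0,0,0,0],"ty":[0,0,0,0,0,0,0,0,0,0,0],"tz":[0,0,0,0,0,0,0,0,0,0,0.09],"drx":[0,0,0,0,0,0,0,0,0,0,0],"dry":[0,0,0,0,0,0,0,0,0,0,0],"drz":[-2.86,-2.86,-2.86,-2.86,-2.86,-2.86,-2.86,-2.86,-2.86,-2.86,-2.82]}'| grep -E "pos|ori|open"
python3 -m pendant '{"tx":[0,0,0,0],"ty":[0,0,0,0],"tz":[0,0,0,0],"drx":[0,0,0,0],"dry":[0,0,0,0],"drz":[0,0,0,0]}'|grep -E "pos|wri"
python3 -m pendant '{"tx":[0,0,0,0,0],"ty":[0,0,0,0,0],"tz":[0,0,0,0,0],"drx":[0,0,0,0,0],"dry":[0,0,0,0,0],"drz":[0,0,0,0,0]}' 0.008
```

```text
position: [0.5419, -0.2269, 0.0088]
wrist_force: [-1.9, 0.4, 5.1]
opening: 0.0146
finger_force: 58.8
position: [0.5409, -0.2264, 0.0114]
opening: 0.0359
position: [0.5422, -0.2271, 0.0086]
orientation: [-0.003, 1.0, -0.0, 0.001]
opening: 0.0364
position: [0.5419, -0.2269, 0.0081]
wrist_force: [-0.5, -0.1, -0.2]
time: 27.65
position: [0.542, -0.227, 0.0084]
orientation: [-0.0, 1.0, -0.0, 0.0]
wrist_force: [-0.9, 0.7, 3.4]
opening: 0.0151
finger_force: 58.8
```

In the tool's units: -0.03 m is -0.6, -0.01 m is -0.2.

```bash
python3 -m pendant '{"tx":[0,0,0,0],"ty":[0,0,0,0],"tz":[-0.2,-0.6,-0.6,0],"drx":[0,0,0,0],"dry":[0,0,0,0],"drz":[0,0,0,0]}'|grep -E "pos|open|wri"
python3 - <<'E'
from h import *
ims={n:snapshot(n)[0] for n in("top","scene")}; np.savez("s5.npz",**ims)
def t(f,*a,**k):
    try: print(a[0],*f(*a,**k))
    except Exception as e: print("fail",a[2:])
for f in("s3.npz","s5.npz"):
  d=np.load(f)
  for s in(120,135,145):
    t(cup,"top",d["top"],(370,395,205,232),6,(17,s,50),(26,255,255)); t(cup,"scene",d["scene"],(344,380,160,188),6,(17,s,50),(26,255,255))
d=np.load("s5.npz")
c=[cv2.resize(d["top"][200:236,362:402],None,fx=8,fy=8,interpolation=cv2.INTER_CUBIC),cv2.resize(d["scene"][156:192,340:385],None,fx=8,fy=8,interpolation=cv2.INTER_CUBIC)]
cv2.imwrite("pics/v5.png",np.hstack(c)[...,::-1])
print(cv2.cvtColor(d["scene"],cv2.COLOR_RGB2HSV)[174,355:370].tolist())
E
```

```text
position: [0.5449, -0.2284, 0.0834]
wrist_force: [0.9, -0.4, -0.2]
opening: 0.015
top [ 0.5032 -0.4214  0.5033 -0.4214] 26.8 30.8 [381.25 218.25]
fail ((344, 380, 160, 188), 6, (17, 120, 50), (26, 255, 255))
top [ 0.5029 -0.4211  0.503  -0.4211] 24.7 25.3 [381.25 218.5 ]
fail ((344, 380, 160, 188), 6, (17, 135, 50), (26, 255, 255))
top [ 0.5029 -0.421   0.503  -0.421 ] 23.0 24.0 [381.25 218.5 ]
fail ((344, 380, 160, 188), 6, (17, 145, 50), (26, 255, 255))
top [ 0.5034 -0.4209  0.5034 -0.4209] 27.5 30.4 [381.25 218.25]
scene [ 0.5041 -0.4196  0.5042 -0.4196] 26.0 27.4 [361.75 176.5 ]
top [ 0.5031 -0.4209  0.5032 -0.4209] 24.5 26.1 [381.25 218.5 ]
scene [ 0.5045 -0.4185  0.5045 -0.4185] 22.8 24.2 [361.5  176.75]
top [ 0.5027 -0.421   0.5027 -0.421 ] 22.1 23.6 [381.25 218.5 ]
scene [ 0.5046 -0.4189  0.5046 -0.4189] 18.8 20.8 [361.5  176.75]
[[18, 119, 236], [18, 129, 228], [18, 139, 213], [18, 148, 205], [19, 149, 211], [19, 150, 213], [19, 149, 216], [19, 149, 216], [19, 149, 216], [19, 147, 213], [19, 145, 214], [18, 133, 226], [18, 116, 235], [18, 104, 240], [18, 98, 242]]
```

View pics/v5.png

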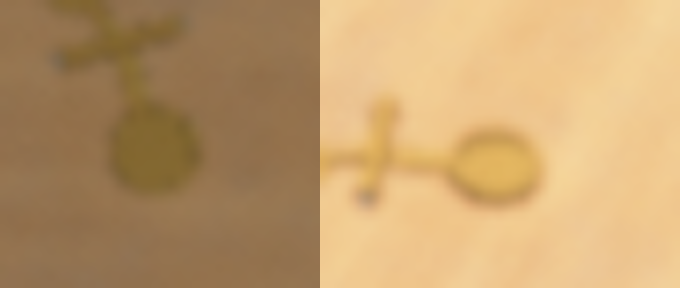

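Both views show the empty key_a cup, at top pixel (381,218) and scene pixel (362,176).

In the tool's units: -0.0389 m is -0.778, -0.0388 m is -0.776.

```bash
python3 -m pendant '{"tx":[0.152,0.152,0.152,0.152,0.152,0,0,0,0,0,0,0],"ty":[-0.776,-0.776,-0.776,-0.778,-0.778,0,0,0,0,0,0,0],"tz":[0,0,0,0,0,0.6,0.4,0.16,0,0,0,0],"drx":[0,0,0,0,0,0,0,0,0,0,0,0],"dry":[0,0,0,0,0,0,0,0,0,0,0,0],"drz":[0,0,0,0,0,0,0,0,0,0,0,0]}'|grep -E "time|pos|open"
python3 -m pendant '{"tx":[0,0,0,0,0,0],"ty":[0,0,0,0,0,0],"tz":[0,0,0.04,0.04,0,0],"drx":[0,0,0,0,0,0],"dry":[0,0,0,0,0,0],"drz":[0,0,0,0,0,0]}'|grep -E "time|pos|wri"
```

```text
time: 29.35
position: [0.5046, -0.4215, 0.0214]
opening: 0.0153
time: 29.95
position: [0.5036, -0.4209, 0.0156]
wrist_force: [0.1, -0.4, -0.3]
```

In the tool's units: 0.002 m is 0.04.

```bash
python3 -m pendant '{"tx":[0,0,0,0,0,0],"ty":[0,0,0,0,0,0],"tz":[0.04,0.04,0.04,0,0,0],"drx":[0,0,0,0,0,0],"dry":[0,0,0,0,0,0],"drz":[0,0,0,0,0,0]}'|grep -E "time|pos|wri"
python3 -m pendant '{"tx":[0,0,0,0],"ty":[0,0,0,0],"tz":[0.014,0,0,0],"drx":[0,0,0,0],"dry":[0,0,0,0],"drz":[0,0,0,0]}'|grep -E "time|pos|wri"
```

```text
time: 30.55
position: [0.5038, -0.4211, 0.01]
wrist_force: [0.3, 0.4, -0.7]
time: 30.95
position: [0.5038, -0.421, 0.0092]
wrist_force: [1.3, -0.1, -0.4]
```

In the tool's units: 0.001 m is 0.02.

```bash
python3 -m pendant '{"tx":[0,0,0,0],"ty":[0,0,0,0],"tz":[0.02,0,0,0],"drx":[0,0,0,0],"dry":[0,0,0,0],"drz":[0,0,0,0]}'|grep -E "time|pos|wri"
python3 -m pendant '{"tx":[0,0,0,0,0,0],"ty":[0,0,0,0,0,0],"tz":[0,0,0,-0.4,-0.8,-0.6],"drx":[0,0,0,0,0,0],"dry":[0,0,0,0,0,0],"drz":[0,0,0,0,0,0]}' 0.036|grep -E "pos|open|wri"
python3 - <<'E'
from h import *
ims={n:snapshot(n)[0] for n in("top","scene")}; np.savez("s6.npz",**ims)
def t(f,*a,**k):
    try: print(a[0],*f(*a,**k))
    except Exception as e: print("fail",a[2:])
for k,z,bs in(("d",.0115,((225,265,180,222),(240,300,250,310))),("c",.014,((280,308,128,158),(228,260,195,222))),("a",.0115,((368,394,205,230),(345,378,160,188)))):
  for n,b in zip(("top","scene"),bs): print(k,end=" "); t(pads,n,ims[n],z,b,20,(0,125,60),(14,255,255))
for n,b in(("top",(278,312,186,216)),("scene",(281,320,218,250))):
  for s in(130,142): t(cup,n,ims[n],b,9,(17,s,50),(26,255,255))
a=[cv2.resize(ims["top"][120:250,220:410],None,fx=3,fy=3,interpolation=cv2.INTER_CUBIC),cv2.resize(ims["scene"][150:310,220:410][-160:],None,fx=3,fy=3,interpolation=cv2.INTER_CUBIC)]
cv2.imwrite("pics/v6.png",cv2.resize(np.vstack(a)[...,::-1],None,fx=.68,fy=.68))
E
```

```text
time: 31.35
position: [0.5039, -0.4211, 0.0084]
wrist_force: [0.6, -0.4, 1.5]
position: [0.5038, -0.4211, 0.0996]
wrist_force: [0.9, -1.3, -1.0]
opening: 0.0357
d top (array([244.8, 201.2]), array([ 0.5402, -0.1172]), 49.7, 50.4)
d scene (array([272.2, 276.7]), array([ 0.5413, -0.1159]), 51.3, 53.5)
c top (array([293.5, 143.5]), array([ 0.6711, -0.2249]), 41.0, 41.5)
c scene (array([243.6, 208.3]), array([ 0.6717, -0.2228]), 41.5, 44.5)
a top
a scene
top [ 0.5435 -0.2265  0.5435 -0.2265] 47.3 48.0 [294.5 200.5]
top [ 0.5435 -0.2264  0.5435 -0.2264] 44.9 45.1 [294.25 200.25]
scene [ 0.5446 -0.2249  0.5446 -0.2249] 46.5 47.4 [300.75 234.5 ]
scene [ 0.5448 -0.2245  0.5448 -0.2245] 44.3 45.5 [300.5  234.75]
```

View pics/v6.png

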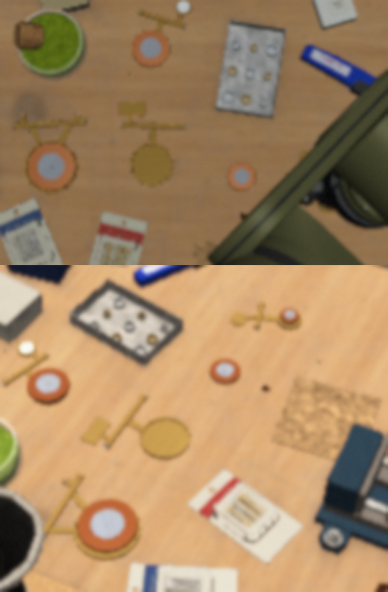

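In the tool's units: -0.01 m is -0.2, 0.143 rad is 2.86.

```bash
python3 -m pendant '{"tx":[0,0,0,0,0,0,0,0,0,0,0],"ty":[0,0,0,0,0,0,0,0,0,0,0],"tz":[-0.2,-0.2,0,0,0,0,0,0,0,0,0],"drx":[0,0,0,0,0,0,0,0,0,0,0],"dry":[0,0,0,0,0,0,0,0,0,0,0],"drz":[2.86,2.86,2.86,2.86,2.86,2.86,2.86,2.86,2.86,2.86,2.82]}' 0.056| grep -E "pos|ori|open"
python3 -m pendant '{"tx":[0.654,0.654,0.654,0.654,0.654,0.654,0,0,0,0,0,0],"ty":[0.56,0.56,0.56,0.56,0.56,0.554,0,0,0,0,0,0],"tz":[0,0,0,0,0,0,0.8,0.6,0.4,0.24,0.1,0],"drx":[0,0,0,0,0,0,0,0,0,0,0,0],"dry":[0,0,0,0,0,0,0,0,0,0,0,0],"drz":[0,0,0,0,0,0,0,0,0,0,0,0]}'|grep -E "pos|ori|open"
python3 -m pendant '{"tx":[0,0,0,0,0,0],"ty":[0,0,0,0,0,0],"tz":[0,0,0,0,0,0],"drx":[0,0,0,0,0,0],"dry":[0,0,0,0,0,0],"drz":[0,0,0,0,0,0]}'
```

```text
position: [0.5033, -0.4205, 0.1169]
orientation: [0.709, 0.705, -0.0, -0.001]
opening: 0.0562
position: [0.6712, -0.2249, 0.0107]
orientation: [0.707, 0.707, -0.0, -0.0]
opening: 0.0558
time: 34.95
position: [0.6715, -0.2248, 0.0114]
orientation: [0.707, 0.707, 0.0, 0.0]
wrist_force: [-0.4, 0.6, 0.4]
opening: 0.0563
finger_force: 0.0
```

Now grip pad_c, at about z = 0.009.

```bash
python3 -m pendant '{"tx":[0,0,0,0],"ty":[0,0,0,0],"tz":[0.04,0,0,0],"drx":[0,0,0,0],"dry":[0,0,0,0],"drz":[0,0,0,0]}'|grep -E "pos|wri"
python3 -m pendant '{"tx":[0,0,0,0,0],"ty":[0,0,0,0,0],"tz":[0,0,0,0,0],"drx":[0,0,0,0,0],"dry":[0,0,0,0,0],"drz":[0,0,0,0,0]}' 0.03
python3 -m pendant '{"tx":[0,0,0],"ty":[0,0,0],"tz":[-0.2,-0.6,-0.6],"drx":[0,0,0],"dry":[0,0,0],"drz":[0,0,0]}'|grep -E "pos|open|wri"
python3 - <<'E'
from h import *
ims={n:snapshot(n)[0] for n in("top","scene")}; np.savez("s7.npz",**ims)
def t(f,*a,**k):
    try: print(a[0],*f(*a,**k))
    except Exception as e: print("fail",a[2:])
for n,b in(("top",(278,310,128,160)),("scene",(225,262,193,225))):
  for s in(130,142): t(cup,n,ims[n],b,7,(17,s,50),(26,255,255))
E
```

```text
position: [0.6715, -0.2248, 0.0092]
wrist_force: [-0.6, 0.3, -0.2]
time: 35.85
position: [0.6719, -0.225, 0.0099]
orientation: [0.707, 0.707, 0.0, 0.0]
wrist_force: [-0.7, 0.7, 4.6]
opening: 0.0378
finger_force: 59.9
position: [0.6702, -0.2243, 0.0783]
wrist_force: [0.5, 0.5, 0.0]
opening: 0.0375
fail ((278, 310, 128, 160), 7, (17, 130, 50), (26, 255, 255))
fail ((278, 310, 128, 160), 7, (17, 142, 50), (26, 255, 255))
scene [ 0.6724 -0.2233  0.6724 -0.2232] 33.3 36.7 [244. 211.]
scene [ 0.6721 -0.2232  0.6721 -0.2232] 30.2 31.8 [244. 211.]
```

```bash
python3 -m pendant '{"tx":[-0.034,0,0,0,0,0,0,0,0,0,0,0],"ty":[-0.8,-0.8,-0.8,-0.148,0,0,0,0,0,0,0,0],"tz":[0,0,0,0.4,0.5,0.3,0,0,0,0,0,0],"drx":[0,0,0,0,0,0,0,0,0,0,0,0],"dry":[0,0,0,0,0,0,0,0,0,0,0,0],"drz":[0,0,0,0,0,0,0,0,0,0,0,0]}'|grep -E "time|pos|open"
python3 -m pendant '{"tx":[0,0,0,0,0,0,0],"ty":[0,0,0,0,0,0,0],"tz":[0.06,0.06,0.04,0,0,0,0],"drx":[0,0,0,0,0,0,0],"dry":[0,0,0,0,0,0,0],"drz":[0,0,0,0,0,0,0]}'|grep -E "time|pos|wri"
```

```text
time: 37.45
position: [0.5445, -0.2267, 0.0198]
opening: 0.0379
time: 38.15
position: [0.5442, -0.2266, 0.0114]
wrist_force: [-1.4, -0.6, -0.6]
```

```bash
python3 -m pendant '{"tx":[0,0,0,0,0,0],"ty":[0,0,0,0,0,0],"tz":[0.02,0.02,0.02,0,0,0],"drx":[0,0,0,0,0,0],"dry":[0,0,0,0,0,0],"drz":[0,0,0,0,0,0]}'|grep -E "time|pos|wri"
python3 -m pendant '{"tx":[0,0,0,0],"ty":[0,0,0,0],"tz":[0.016,0,0,0],"drx":[0,0,0,0],"dry":[0,0,0,0],"drz":[0,0,0,0]}'|grep -E "time|pos|wri"
```

```text
time: 38.75
position: [0.5441, -0.2265, 0.0082]
wrist_force: [-0.5, 0.4, -1.0]
time: 39.15
position: [0.5442, -0.2266, 0.0075]
wrist_force: [0.6, 0.1, 0.8]
```

```bash
python3 -m pendant '{"tx":[0,0,0,0,0,0],"ty":[0,0,0,0,0,0],"tz":[0,0,0,-0.4,-0.8,-0.6],"drx":[0,0,0,0,0,0],"dry":[0,0,0,0,0,0],"drz":[0,0,0,0,0,0]}' 0.056|grep -E "time|pos|open"
python3 -m pendant '{"tx":[-0.66,-0.66,-0.64,0,0,0,0,0,0,0,0,0],"ty":[-0.092,-0.09,-0.09,0,0,0,0,0,0,0,0,0],"tz":[0,0,0.4,0.6,0.4,0.28,0.14,0,0,0,0,0],"drx":[0,0,0,0,0,0,0,0,0,0,0,0],"dry":[0,0,0,0,0,0,0,0,0,0,0,0],"drz":[0,0,0,0,0,0,0,0,0,0,0,0]}' 0.046|grep -E "time|pos|open|wri"
```

```text
time: 39.75
position: [0.5442, -0.2266, 0.0989]
opening: 0.0565
time: 40.95
position: [0.5309, -0.3248, 0.0073]
wrist_force: [1.1, 0.5, -0.7]
opening: 0.0461
```

In the tool's units: 0.001 m is 0.02.

```bash
python3 -m pendant '{"tx":[0,0,0,0,0],"ty":[0,0,0,0,0],"tz":[0.02,0,0,0,0],"drx":[0,0,0,0,0],"dry":[0,0,0,0,0],"drz":[0,0,0,0,0]}'|grep -E "time|pos|wri"
python3 -m pendant '{"tx":[0,0,0,0,0],"ty":[0,0,0,0,0],"tz":[0,0,0,0,0],"drx":[0,0,0,0,0],"dry":[0,0,0,0,0],"drz":[0,0,0,0,0]}' 0.018
python3 -m pendant '{"tx":[0,0,0,0],"ty":[0,0,0,0],"tz":[-0.2,-0.8,-0.8,0],"drx":[0,0,0,0],"dry":[0,0,0,0],"drz":[0,0,0,0]}'|grep -E "pos|open|wri"
```

```text
time: 41.45
position: [0.5304, -0.3245, 0.0054]
wrist_force: [0.4, -0.1, -0.3]
time: 41.95
position: [0.5307, -0.3247, 0.006]
orientation: [0.707, 0.707, 0.0, 0.0]
wrist_force: [-1.4, 0.5, 5.3]
opening: 0.0255
finger_force: 59.1
position: [0.5342, -0.3272, 0.1029]
wrist_force: [1.3, -1.4, 1.0]
opening: 0.0253
```

```bash
python3 - <<'E'
from h import *
ims={n:snapshot(n)[0] for n in("top","scene")}; np.savez("s8.npz",**ims)
def t(f,*a,**k):
    try: print(a[0],*f(*a,**k))
    except Exception as e: print("fail",a[2:])
for n,b in(("top",(278,310,128,160)),("scene",(225,262,193,225))):
  for s in(130,142): t(cup,n,ims[n],b,7,(17,s,50),(26,255,255))
for n,b in(("top",(278,312,186,216)),("scene",(281,320,218,250))): t(pads,n,ims[n],.0115,b,20,(0,125,60),(14,255,255))
E
```

```text
top [ 0.6714 -0.2252  0.6713 -0.2252] 36.7 37.3 [294.25 144.5 ]
top [ 0.6716 -0.2254  0.6716 -0.2254] 33.5 34.4 [294.25 144.25]
scene [ 0.6728 -0.2232  0.6728 -0.2232] 35.1 36.8 [243.75 211.  ]
scene [ 0.673  -0.2229  0.673  -0.2229] 31.9 34.5 [243.75 211.  ]
top (array([299.1, 204.1]), array([ 0.5331, -0.2381]), 8.2, 24.6)
scene (array([300.7, 232.2]), array([ 0.5447, -0.2257]), 40.2, 43.3)
```

```bash
python3 -m pendant '{"tx":[0.498,0.498,0.496,0.496,0,0,0,0,0,0,0,0],"ty":[0.708,0.708,0.708,0.706,0,0,0,0,0,0,0,0],"tz":[0,0,0,0,0.6,0.6,0.3,0,0,0,0,0],"drx":[0,0,0,0,0,0,0,0,0,0,0,0],"dry":[0,0,0,0,0,0,0,0,0,0,0,0],"drz":[0,0,0,0,0,0,0,0,0,0,0,0]}'|grep -E "time|pos|open"
python3 -m pendant '{"tx":[0,0,0,0,0,0,0],"ty":[0,0,0,0,0,0,0],"tz":[0.06,0.06,0.02,0,0,0,0],"drx":[0,0,0,0,0,0,0],"dry":[0,0,0,0,0,0,0],"drz":[0,0,0,0,0,0,0]}'|grep -E "time|pos|wri"
```

```text
time: 43.65
position: [0.6728, -0.2256, 0.0221]
opening: 0.0259
time: 44.35
position: [0.6721, -0.2251, 0.0136]
wrist_force: [0.5, 0.0, 0.1]
```

In the tool's units: 0.001 m is 0.02.

```bash
python3 -m pendant '{"tx":[0,0,0,0,0,0],"ty":[0,0,0,0,0,0],"tz":[0.02,0.02,0.02,0,0,0],"drx":[0,0,0,0,0,0],"dry":[0,0,0,0,0,0],"drz":[0,0,0,0,0,0]}'|grep -E "time|pos|wri"
python3 -m pendant '{"tx":[0,0,0,0],"ty":[0,0,0,0],"tz":[0.016,0,0,0],"drx":[0,0,0,0],"dry":[0,0,0,0],"drz":[0,0,0,0]}'|grep -E "time|pos|wri"
```

```text
time: 44.95
position: [0.672, -0.2251, 0.0104]
wrist_force: [0.0, 0.3, 0.0]
time: 45.35
position: [0.6719, -0.2251, 0.0096]
wrist_force: [0.8, -0.9, 0.2]
```

In the tool's units: -0.05 m is -1, -0.04 m is -0.8.

```bash
python3 -m pendant '{"tx":[0,0,0,0,0,0,0],"ty":[0,0,0,0,0,0,0],"tz":[0,0,0,-0.4,-0.8,-1,-1],"drx":[0,0,0,0,0,0,0],"dry":[0,0,0,0,0,0,0],"drz":[0,0,0,0,0,0,0]}' 0.046|grep -E "time|pos|open"
python3 -m pendant '{"tx":[-0.6,-0.6,-0.6,-0.6,-0.6,-0.6,-0.6,-0.6,-0.6,-0.6,0],"ty":[-0.6,-0.6,-0.6,-0.6,-0.6,-0.6,-0.6,-0.6,-0.6,-0.6,0],"tz":[0,0,0,0,0,0,0,0,0,0,0],"drx":[0,0,0,0,0,0,0,0,0,0,0],"dry":[0,0,0,0,0,0,0,0,0,0,0],"drz":[0,0,0,0,0,0,0,0,0,0,0]}'|grep -E "time|pos"
python3 - <<'E'
from h import *
ims={n:snapshot(n)[0] for n in("top","scene")}; np.savez("s9.npz",**ims)
def t(f,*a,**k):
    try:
        for p in f(*a,**k): print(" ",a[0],*p)
    except Exception as e: print("fail",a[2:])
for k,bs in(("d",((225,265,180,222),(240,300,250,310))),("c",((278,312,184,216),(281,320,216,250))),("b",((280,308,128,158),(228,260,193,222))),("a",((368,394,205,230),(345,378,160,188)))):
  print(k)
  for n,b in zip(("top","scene"),bs): t(pads,n,ims[n],.0115,b,15,(0,125,60),(14,255,255))
for n,b in(("top",(235,260,195,215)),):pass
a=[cv2.resize(ims["top"][120:240,220:410],None,fx=3,fy=3,interpolation=cv2.INTER_CUBIC),cv2.resize(ims["scene"][150:300,220:410],None,fx=3,fy=3,interpolation=cv2.INTER_CUBIC)]
cv2.imwrite("pics/v9.png",cv2.resize(np.vstack(a)[...,::-1],None,fx=.74,fy=.74))
E
```

```text
time: 46.05
position: [0.6717, -0.225, 0.1726]
opening: 0.046
time: 47.15
position: [0.3687, -0.5286, 0.1717]
d
  top [244.9 201.1] [ 0.5403 -0.1173] 49.9 50.4
  scene [272.1 276.6] [ 0.5413 -0.1159] 51.2 53.4
c
  top [293.7 199.7] [ 0.5436 -0.2264] 38.9 39.2
  scene [300.5 232.1] [ 0.5448 -0.2258] 40.6 43.2
b
  top [294.1 143.8] [ 0.6705 -0.226 ] 27.6 28.6
  scene [244.  208.5] [ 0.6716 -0.2243] 29.1 30.9
a
```

View pics/v9.png

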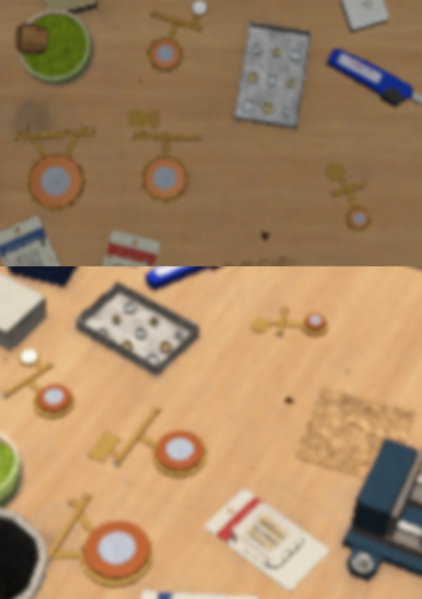

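All four pads now look seated: d (245,201), c (294,200), b (294,144) and a (381,218) in the top picture. I'll check a's centre and the heights and tilts from depth.

```bash
python3 - <<'E'
from h import *
def pts(n,d,box):
    p=camera_params(n); T=np.array(p["world_to_cam"]); c=-T[:3,:3].T@T[:3,3]
    u0,u1,v0,v1=box; v,u=np.mgrid[v0:v1,u0:u1]; P=ray(n,np.c_[u.ravel(),v.ravel()],0.); r=P-c; r/=(r@T[2,:3])[:,None]
    dd=d[v0:v1,u0:u1].ravel(); return (c+r*dd[:,None])[dd>0]
obj={"d":(.5406,-.117,.0245),"c":(.544,-.2267,.019),"b":(.6718,-.2258,.0135),"a":(.504,-.4212,.008)}
for n in("top","scene"):
    L=[snapshot(n) for _ in range(6)]; D=[l[1] for l in L]; d=np.mean(D,0)*(np.min(D,0)>0)
    W=pts(n,d,(200,410,110,300))
    for k,(x,y,r) in obj.items():
        q=np.hypot(W[:,0]-x,W[:,1]-y); a=W[q<r*.9]; g=W[(q>.05)&(q<.075)]; zb=np.median(g[:,2])
        A=np.c_[a[:,:2]-[x,y],np.ones(len(a))]; s=np.linalg.lstsq(A,a[:,2]-zb,rcond=None)[0]
        print(n,k,len(a),"h mm",round(s[2]*1e3,2),"tilt",s[:2].round(3))
    for lo in((0,105,50),(0,90,50)):
        for p in pads(n,L[0][0],.0115,{"top":(370,392,207,230),"scene":(350,373,164,184)}[n],4,lo,(15,255,255)): print("a",*p)
E
```

```text
top d 289 h mm 11.46 tilt [-0.006  0.006]
top c 183 h mm 11.74 tilt [-0.013  0.001]
top b 86 h mm 11.62 tilt [ 0.001 -0.011]
top a 32 h mm 11.79 tilt [-0.029 -0.079]
a [373.7 227.4] [ 0.4829 -0.404 ] 9.6 20.9
a [390.1 220.1] [ 0.4979 -0.4406] 5.3 14.4
a [381.5 217.7] [ 0.5031 -0.4214] 18.1 18.6
a [388.5 211.5] [ 0.5171 -0.4368] 11.7 21.1
a [373.7 227.4] [ 0.4829 -0.404 ] 9.6 20.9
a [390.1 220.1] [ 0.4979 -0.4406] 5.3 14.4
a [381.5 217.7] [ 0.5031 -0.4214] 18.1 18.6
a [388.5 211.5] [ 0.5171 -0.4368] 11.7 21.1
scene d 407 h mm 11.59 tilt [0.004 0.008]
scene c 196 h mm 11.61 tilt [0.001 0.004]
scene b 90 h mm 11.73 tilt [ 0.021 -0.   ]
scene a 29 h mm 11.38 tilt [ 0.126 -0.142]
a [356.2 181.6] [ 0.5055 -0.3951] 11.3 14.2
a [363.1 169.4] [ 0.5073 -0.4325] 32.0 47.3
a [356.2 181.6] [ 0.5055 -0.3951] 11.3 14.2
a [363.1 169.4] [ 0.5073 -0.4325] 32.0 47.3
```

```bash
python3 -c "
from plant import *; print(close_job())"
```

```text
the job is handed in; nothing more can be done
None
```

I handed the job in with all four pads in their own cups: by camera each is within about 2 mm of its cup's centre and down on the floor. b, c and d read level, a is too small to measure its tilt reliably, and the hand-in returned no verdict.

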